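# Nest the feed pans for the round and close them with the lid

### The arm

A 6-joint arm with a two-finger parallel gripper is mounted at the origin on the work surface. World frame = base frame: x ahead of the robot, y to its left, z up, the work surface at z = 0. Lengths are in mm, angles in rad, forces in N, time in s.
With the tool pointing down it reaches from about 250 to 775 mm from the base axis. Payload 8.9 kg.
Tool frame: the origin (TCP) lies at the centre of the arm's flange, where the gripper is bolted on; the fingertips stand 173 mm ahead of it and the grasp point (between the pads) lies 155 mm ahead of it; z points along the fingers, y is the line along which they close (so a half turn about z gives the same grasp; the last joint's range is limited). The gripper opens to 85 mm and grips with 20 to 120 N. Pads are 22 mm wide; open, the fingers measure 114 mm over their backs; the gripper's body (76 mm by 85 mm) begins 54 mm behind the grasp point. The pads swing forward as they close: fully open they stand 13 mm farther back than shut.
Start: joints at [-1.456, 0.291, -0.153, 1.127, 0, 1.431], TCP at [131.821, -508.181, 404.705] pointing down, gripper open.
Joint ranges: [-2.52, 2.52], [-0.91, 1.74], [-1.3, 1.37], [-1.96, 2.02], [-1.52, 1.47], [-3.14, 3.14]. Speed limits (rad/s): [2.22, 2.22, 2.79, 3.14, 3.14, 3.14].

### API

Orientations are given as a unit quaternion [w, x, y, z].
In Python, from station import env gives the robot as it stands.
- The arm moves only by the tool arm_command, never from a script. Its argument "motion" is a list of rows, each a list of 7 numbers: the finger opening in cm, from 0 to 8.54, then the shift along the tool's x, y, z in cm, then the turn, a rotation vector about the tool's x, y, z in rad. A call has 1 to 5 rows; each row shifts and turns the commanded pose from where the row before left it, along the tool's axes as they then stand; what a row does not reach is not made up. A row lasts 1/8 s, in which the tool goes at most 62.5 mm and 10.7 degrees, less where a joint would pass 70% of its speed; a pose out of reach is approached as far as the arm can. A call with a gripper value outside its range is refused whole. The fingers move at their own pace and stop on an object; "newtons" is the grip in N (left out, the last holds). Time passes only in rows, so rows that do not move let the fingers close. It gives the time, the measured TCP pose, the force, the opening and the grip force at its end, in the units of the state.
- env.sense(): the state, without advancing time (a new reading comes with each control period).
- env.capture(name): name is "side" or "top" or "wrist"; returns a dict with "frame" (480x640x3 uint8, red, green, blue), "fovy" (degrees; the focal length in pixels is half the picture's height over the tangent of half this angle, whatever the lens; pixels are square), "cx", "cy" (the principal point, pixels), "R" (3x3) and "t" (3): a world point X has camera coordinates R X + t. Camera axes: x right, y down, z forward; pixel columns grow to the right and rows downward; lengths in mm; the calibration is good to about 2 mm. A picture is of the moment at which its call begins. There is no depth.
- env.hand_in(): hands the job in; it is judged then, once.
The state is a dict: "time_s": time; "joint_positions": joint angles; "joint_vel": joint speeds; "joint_efforts": joint torques, N m; "tool_pos": TCP position; "tcp_rot": TCP orientation; "force": force on the tool from outside, world axes, zero at the start; "wrist_torque": the same for the moment, N m; "opening": finger opening in mm; "grasp_force": force on a finger pad.
Only numpy, scipy, OpenCV 4.12 (cv2) and the standard library are available. Lean on these libraries where they do the work, as an engineer would, in place of code of your own. Each camera call takes 0.05 s, during which the arm holds its last target. There are 200 camera calls.

### The job

Make up the nest of steel feed pans on the green mat, from the widest to the narrowest: first stand the wide dish in the middle of the green mat, then the middle pan inside it, then the tall narrow pot inside the pan, and last put the blue lid on the pot so that it is properly closed. Build it up one piece at a time in that order, setting each piece down upright rather than dropping it, and leave the jar, the mineral licks and the spoon where they are.

Things in the scene. Friction and masses are not known exactly. Their poses are not given: they have to be found in the camera images.
- mat_green: Green round flat mat fixed to the table, 170 mm across, 3 mm thick; origin at the centre of its underside (table height). The stack is built here.
- mat_yellow: Yellow round mat, otherwise the same as the green one (170 mm across, 3 mm thick, fixed); not used.
- dish: The widest steel feed vessel, open, round and shallow: 152 mm across the rim, 146 mm across the foot, 40 mm high, double wall 8 mm thick, inner floor 8 mm above its foot. Loose, stands upright, 0.18 to 0.27 kg. Origin at the centre of its underside, z up the axis.
- pan: The middle steel feed vessel, open and round: 118 mm across the rim, 112 mm across the foot, 58 mm high, wall 8 mm, inner floor 8 mm above its foot. Loose, upright, 0.16 to 0.24 kg. Origin at the centre of its underside. Stood in the dish (about 9 mm of play all round) its rim is 26 mm above the dish's rim.
- pot: The narrowest and tallest steel feed vessel, open and round: 86 mm across the rim, 80 mm across the foot, 76 mm high, wall 8 mm, inner floor 8 mm above its foot. Loose, upright, 0.13 to 0.21 kg. Origin at the centre of its underside. Stood in the pan (about 8 mm of play all round) its rim is 26 mm above the pan's rim.
- lid: Blue plastic lid with a white upright cylindrical knob, 0.05 to 0.09 kg, lying right way up. From below: a locating plug 60 mm across and 8 mm high, a disc 92 mm across and 6 mm thick, a knob 26 mm across and 24 mm high (knob top 38 mm above the origin). Origin at the centre of the plug's underside; when the lid is on the pot, the plug is inside the mouth (70 mm wide) and the origin is 68 mm above the pot's.
- jar: Small jar with a red cap, 58 mm across, 78 mm high, loose; to be left alone. Origin at the centre of its underside.
- lick_pink: Pink mineral lick, a flat puck 50 mm across and 22 mm high, loose; to be left alone. Origin at the centre of its underside.
- lick_white: White mineral lick, a flat puck 50 mm across and 22 mm high, loose; to be left alone. Origin at the centre of its underside.
- spoon: Wooden spoon, 200 mm long, lying across the far edge of the work area, loose; to be left alone. Origin near its middle.

How it is judged:
By the outcome, as a careful person would: the job done as asked, in the order asked, and still so for the second after the job is handed in, with the robot touching nothing.
It also fails if it takes over 141 s, if anything falls off the work surface, if the arm or the gripper's body presses on something with over 40 N, if the wrist force passes 120 N, or if a joint passes its speed limit or range.

## Working session

There is one attempt and no reset: what is moved stays moved. The work goes in short steps, Python scripts to look and compute and a tool call to move; the robot and the scene stay as the last step left them, time stands still between calls to the robot, and variables do not carry over. Pictures are saved under pics/ and viewed, at most 14 in all, crops included, and the job is handed in when it is done.

Besides the shell and the picture viewer there is one more tool, called by a JSON object that holds its "name" and its "arguments", one argument or row to a line. arm_command: Moves the arm, as the interface text tells. Its arguments: {"type":"object","properties":{"motion":{"type":"array","items":{"type":"array","items":{"type":"number"}}},"newtons":{"type":"number"}},"required":["motion"]}

```bash
mkdir -p pics; ls; python3 - <<'E'
from station import env
import cv2
s=env.sense();print(s['tcp_rot'],s['tool_pos'],s['opening'])
for n in("top","side"):
    c=env.capture(n);cv2.imwrite(f"pics/{n}0.png",c["frame"][:,:,::-1]);print(n,c["fovy"],c["cx"],c["cy"],c["R"],c["t"])
E
```

```text
pics
[-6.76679273e-04  9.91960900e-01  1.26542934e-01 -6.19373106e-06] [ 131.78702263 -507.96655637  404.11116552] 85.62348572333765
top 52.37852911688851 318.5135004948882 247.66421835107764 [[ 0.00222257 -0.99953179 -0.0305167 ]
 [-0.98731867  0.00265073 -0.15872878]
 [ 0.15873535  0.03048249 -0.9868505 ]] [ 16.12710962 606.97173114 987.32229119]
side 43.435278421047876 309.84214614242086 230.73838596132032 [[ 0.97653995 -0.21528054 -0.00490098]
 [-0.1215735  -0.53240181 -0.83771606]
 [ 0.17773468  0.81865903 -0.54608404]] [-599.26595711  105.26164151 1142.52311669]
```

View pics/top0.png

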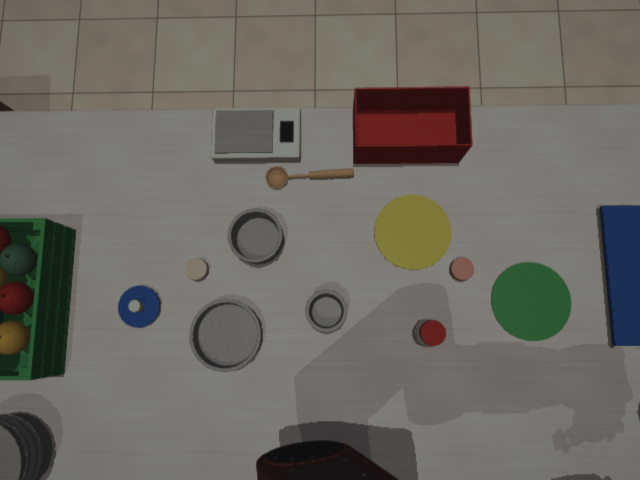

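View pics/side0.png

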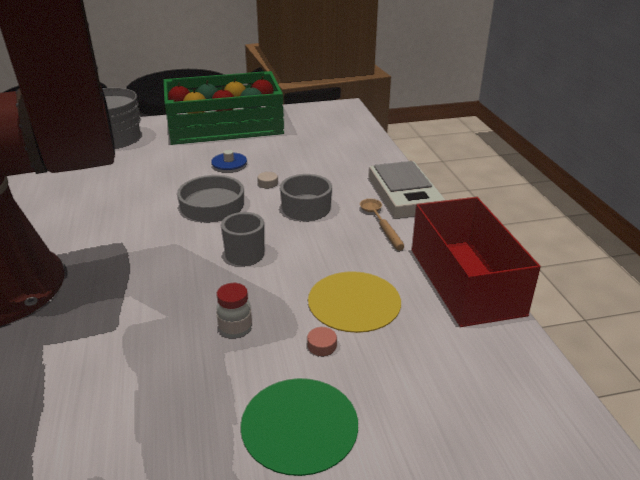

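The top view shows the dish at about (227,335), pan (256,237), pot (326,311), lid (139,306) and green mat (531,301). The side view agrees, with the jar and pink lick between the vessels and the mat.

```bash
cat > h.py <<'E'
import numpy as np, cv2
from station import env
from scipy.spatial.transform import Rotation as Ro
def ray(c,u,v,z):
    f=240/np.tan(np.radians(c["fovy"]/2)); R=np.array(c["R"]);o=-R.T@np.array(c["t"])
    d=R.T@np.array([(u-c["cx"])/f,(v-c["cy"])/f,1]); return o+d*(z-o[2])/d[2]
def circ(P):  # least-squares circle on plane points
    A=np.c_[2*P[:,:2],np.ones(len(P))]; s=np.linalg.lstsq(A,(P[:,:2]**2).sum(1),rcond=None)[0]
    return s[:2],np.sqrt(s[2]+s[0]**2+s[1]**2)
def blob(c,mask,near,z):
    cs,_=cv2.findContours(mask.astype(np.uint8),0,cv2.CHAIN_APPROX_NONE)
    cs=[k for k in cs if len(k)>25 and cv2.pointPolygonTest(cv2.convexHull(k),near,True)>-5]
    k=cv2.convexHull(max(cs,key=cv2.contourArea))[:,0]
    return circ(np.array([ray(c,u,v,z) for u,v in k])),cv2.boundingRect(k)
def tool():
    s=env.sense();q=s["tcp_rot"];return Ro.from_quat([q[1],q[2],q[3],q[0]]),np.array(s["tool_pos"]),s
def togo(target,yaw=None):  # shift in tool axes cm, to TCP target (mm)
    r,p,s=tool(); x=r.as_matrix()[:,0]
    print("pos",p.round(1),"yaw",round(np.arctan2(x[1],x[0]),4),"tilt",r.as_matrix()[:2,2].round(4),"go cm",(r.inv().apply(np.array(target)-p)/10).round(2))
E
python3 - <<'E'
from h import *
c=env.capture("top");im=c["frame"];hsv=cv2.cvtColor(im,cv2.COLOR_RGB2HSV);H,S,V=cv2.split(hsv)
print("cam",-np.array(c["R"]).T@c["t"])
print("mat",blob(c,(H>45)&(H<85)&(S>120),(531,301),3))
print("yel",blob(c,(H>20)&(H<35)&(S>120),(413,232),3))
print("lid",blob(c,(H>100)&(H<130)&(S>120),(139,306),14))
print("jar",ray(c,432,333,78),"pink",ray(c,462,268,22),"white",ray(c,196,269,22))
print([im[335,x].tolist() for x in range(180,280,6)])
g=(V<118)&(S<40)
for n,p,z in(("dish",(227,335),40),("pan",(256,237),58),("pot",(326,311),76)): print(n,ray(c,*p,z),blob(c,g,p,z))
E
```

```text
cam [ 442.51572324  -15.58540298 1071.17552373]
mat ((array([ 497.45967908, -439.43554985]), np.float64(82.36856680617542)), (492, 263, 78, 77))
yel ((array([ 650.41239102, -190.54232355]), np.float64(83.26504811033803)), (375, 195, 76, 74))
lid ((array([484.75446845, 408.73694579]), np.float64(44.50014689808051)), (119, 286, 41, 41))
jar [ 429.48273949 -211.46958506   78.        ] pink [ 566.27218475 -291.17598617   22.        ] white [564.87734692 283.9606419   22.        ]
[[127, 127, 122], [126, 125, 120], [85, 83, 79], [77, 75, 71], [100, 97, 93], [99, 96, 92], [99, 96, 91], [98, 97, 92], [101, 99, 95], [100, 98, 94], [102, 99, 95], [103, 101, 96], [101, 99, 95], [98, 95, 91], [116, 111, 107], [127, 126, 121], [127, 128, 123]]
dish [423.73390806 207.50243959  40.        ] ((array([427.77941217, 207.25091413]), np.float64(80.11739951939099)), (189, 295, 77, 78))
pan [628.73791504 148.34011293  58.        ] ((array([630.98887665, 145.14998001]), np.float64(65.1015275014131)), (227, 206, 61, 63))
pot [ 4.72750870e+02 -2.89542855e-01  7.60000000e+01] ((array([479.57350971,  -3.76758017]), np.float64(48.960375073741965)), (305, 282, 45, 53))
```

{"name": "arm_command", "arguments": {
  "motion": [
    [8.5,3,0,0,0,0,-0.165],
    [8.5,3,0,0,0,0,-0.165],
    [8.5,3,0,0,0,0,-0.165],
    [8.5,3,0,0,0,0,-0.165],
    [8.5,3,0,0,0,0,-0.165]
  ],
  "newtons": 60
}}

```text
time_s: 0.78
tool_pos: [254.3, -427.1, 404.4]
tcp_rot: [-0.0, 0.857, 0.516, 0.0]
force: [-0.2, -0.4, -0.1]
opening: 85.0
grasp_force: 0.0
```

{"name": "arm_command", "arguments": {
  "motion": [
    [8.5,3,0,0,0,0,-0.165],
    [8.5,3,0,0,0,0,-0.165],
    [8.5,3,0,0,0,0,-0.162],
    [8.5,0,5,0,0,0,0],
    [8.5,0,5,0,0,0,0]
  ]
}}

```text
time_s: 1.4
tool_pos: [383.3, -342.9, 405.0]
tcp_rot: [0.0, 0.707, 0.707, -0.0]
force: [-0.6, -0.6, 0.6]
opening: 85.1
grasp_force: 0.0
```

```bash
python3 - <<'E'
from h import *
togo([353,207,330])
E
```

```text
pos [ 383.3 -342.9  405. ] yaw 1.5702 tilt [ 0.0003 -0.0006] go cm [54.99 -3.07  7.46]
```

{"name": "arm_command", "arguments": {
  "motion": [
    [8.5,5.5,0,0,0,0,0],
    [8.5,5.5,0,0,0,0,0],
    [8.5,5.5,0,0,0,0,0],
    [8.5,5.5,0,0,0,0,0],
    [8.5,5.5,0,0,0,0,0]
  ]
}}

```text
time_s: 2.02
tool_pos: [381.9, -66.6, 404.7]
tcp_rot: [0.0, 0.707, 0.707, 0.0]
force: [1.2, 1.2, -0.2]
opening: 84.9
grasp_force: 0.0
```

{"name": "arm_command", "arguments": {
  "motion": [
    [8.5,5.5,-1,1,0,0,0],
    [8.5,5.5,-1,1,0,0,0],
    [8.5,5.5,-1,1,0,0,0],
    [8.5,5.5,0,1,0,0,0],
    [8.5,3,0,0,0,0,0]
  ]
}}

```text
time_s: 2.65
tool_pos: [351.3, 183.9, 364.1]
tcp_rot: [-0.0, 0.706, 0.708, -0.0]
force: [0.3, 0.1, 0.1]
opening: 85.0
grasp_force: 0.0
```

{"name": "arm_command", "arguments": {
  "motion": [
    [8.5,0,0,0,0,0,0],
    [8.5,0,0,0,0,0,0]
  ]
}}

```text
time_s: 2.9
tool_pos: [352.1, 181.4, 364.6]
tcp_rot: [-0.0, 0.707, 0.707, -0.0]
force: [-0.3, -0.9, -0.2]
opening: 85.0
grasp_force: 0.0
```

```bash
python3 - <<'E'
from h import *
togo([353,207,330])
c=env.capture("wrist");cv2.imwrite("pics/w0.png",c["frame"][:,:,::-1]);print(c["fovy"],-np.array(c["R"]).T@c["t"],np.array(c["R"]).round(3))
E
```

```text
pos [352.1 181.4 364.6] yaw 1.5711 tilt [-0.0004 -0.0004] go cm [2.56 0.09 3.46]
67.46768231134021 [352.13649213 263.82022784 334.22974417] [[ 1.     0.001 -0.001]
 [ 0.001 -0.947  0.321]
 [-0.001 -0.321 -0.947]]
```

View pics/w0.png

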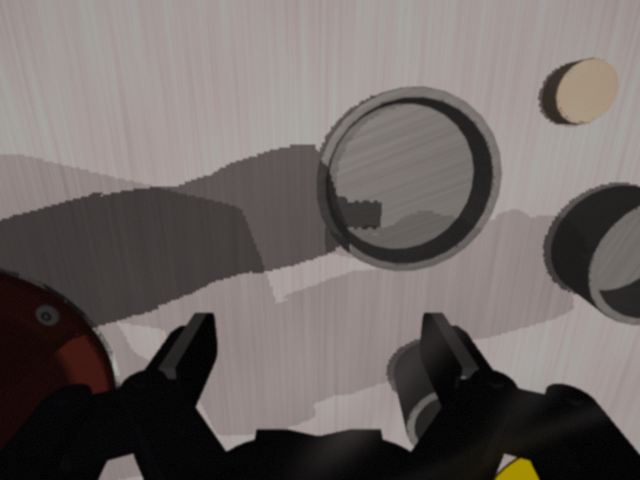

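The wrist view shows the dish rim as an ellipse, columns 320 to 500 and rows 86 to 270.

```bash
python3 - <<'E'
from h import *
c=env.capture("wrist")
P=np.array([ray(c,u,v,40) for u,v in((412,86),(408,270),(319,175),(500,180))]);print(P.round(1),circ(P))
t=env.capture("top")
print([ray(t,*p,40).round(1) for p in((190,334),(261,334),(227,299),(227,370))])
E
```

```text
[[422.6 288.6  40. ]
 [431.6 138.5  40. ]
 [352.6 222.1  40. ]
 [500.3 218.   40. ]] (array([426.24917604, 213.43903025]), np.float64(74.67451568926758))
[array([425.6, 285.7,  40. ]), array([426. , 136.1,  40. ]), array([498.8, 209.9,  40. ]), array([352.4, 205.2,  40. ])]
```

{"name": "arm_command", "arguments": {
  "motion": [
    [5,3.2,0.2,2.5,0,0,0],
    [5,0,0,5,0,0,0],
    [5,0,0,5,0,0,0],
    [5,0,0,3,0,0,0],
    [5,0,0,2,0,0,0]
  ]
}}

```text
time_s: 3.68
tool_pos: [354.1, 212.8, 188.4]
tcp_rot: [-0.0, 0.708, 0.707, -0.001]
force: [-0.1, 0.3, 0.6]
opening: 50.3
grasp_force: 0.0
```

{"name": "arm_command", "arguments": {
  "motion": [
    [5,0,0,0,0,0,0],
    [0,0,0,0,0,0,0],
    [0,0,0,0,0,0,0],
    [0,0,0,0,0,0,0],
    [0,0,0,0,0,0,0]
  ]
}}

```text
time_s: 4.3
tool_pos: [355.0, 213.6, 190.8]
tcp_rot: [0.001, 0.707, 0.707, 0.001]
force: [-0.7, -3.5, 7.5]
opening: 7.8
grasp_force: 57.0
```

{"name": "arm_command", "arguments": {
  "motion": [
    [0,0,0,0,0,0,0],
    [0,0,0,0,0,0,0],
    [0,0,0,0,0,0,0],
    [0,0,0,0,0,0,0]
  ]
}}

```text
time_s: 4.8
tool_pos: [355.0, 213.6, 190.8]
tcp_rot: [0.001, 0.707, 0.707, 0.001]
force: [-0.7, -3.9, 7.1]
opening: 7.8
grasp_force: 57.0
```

{"name": "arm_command", "arguments": {
  "motion": [
    [0,0,0,-0.5,0,0,0],
    [0,0,0,-1.5,0,0,0],
    [0,0,0,-3,0,0,0],
    [0,0,0,-3,0,0,0],
    [0,0,0,-3,0,0,0]
  ]
}}

```text
time_s: 5.42
tool_pos: [353.7, 213.7, 300.9]
tcp_rot: [-0.0, 0.707, 0.707, -0.0]
force: [1.1, -0.7, -2.5]
opening: 7.6
grasp_force: 61.6
```

```bash
python3 - <<'E'
from h import *
for n,p in(("side",(300,423)),("top",(531,301))):
    c=env.capture(n);H,S,V=cv2.split(cv2.cvtColor(c["frame"],cv2.COLOR_RGB2HSV))
    print(blob(c,(H>45)&(H<85)&(S>100),p,3))
c=env.capture("side");cv2.imwrite("pics/s1.png",c["frame"][60:330,60:440,::-1])
togo([425,-440,310]);s=env.sense();print(s["force"],s["wrist_torque"])
E
```

```text
((array([ 500.74933216, -441.45732109]), np.float64(84.38701570074278)), (241, 379, 117, 97))
((array([ 497.49917013, -439.4815413 ]), np.float64(83.26272860729078)), (492, 263, 79, 77))
pos [354.5 214.  300.8] yaw 1.5711 tilt [0.0022 0.0013] go cm [-65.4    7.03  -0.99]
[ 0.39531515  0.1857211  -1.73279627] [-0.05418515  0.1370279   0.05776975]
```

View pics/s1.png

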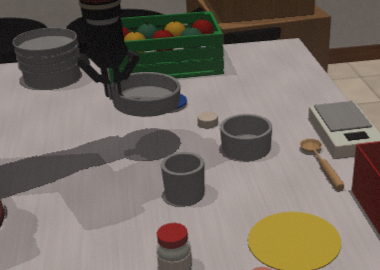

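The dish hangs level under the gripper at about (145,95) in the crop. Next I carry it to the mat.

{"name": "arm_command", "arguments": {
  "motion": [
    [0,-3,0.5,0,0,0,0],
    [0,-5,0.5,0,0,0,0],
    [0,-5,0.5,0,0,0,0],
    [0,-5,0.5,0,0,0,0],
    [0,-5,0.5,0,0,0,0]
  ]
}}

```text
time_s: 6.2
tool_pos: [378.5, -17.6, 298.7]
tcp_rot: [-0.001, 0.707, 0.707, -0.0]
force: [1.4, -0.1, -1.8]
opening: 7.1
grasp_force: 63.3
```

{"name": "arm_command", "arguments": {
  "motion": [
    [0,-5,0.5,0,0,0,0],
    [0,-5,0.5,0,0,0,0],
    [0,-5,0.5,0,0,0,0],
    [0,-5,0.5,0,0,0,0],
    [0,-5,0.5,0,0,0,0]
  ]
}}

```text
time_s: 6.82
tool_pos: [403.6, -267.5, 298.4]
tcp_rot: [-0.001, 0.707, 0.707, 0.0]
force: [0.5, -0.3, -2.5]
opening: 7.2
grasp_force: 63.3
```

{"name": "arm_command", "arguments": {
  "motion": [
    [0,-5,0.6,0,0,0,0],
    [0,-5,0.6,0,0,0,0],
    [0,-4.4,0.6,0,0,0,0],
    [0,-3,0.5,0,0,0,0],
    [0,0,0,0,0,0,0]
  ]
}}

```text
time_s: 7.45
tool_pos: [426.8, -441.7, 297.7]
tcp_rot: [-0.001, 0.708, 0.707, 0.0]
force: [-0.2, 1.2, -2.2]
opening: 7.2
grasp_force: 63.3
```

{"name": "arm_command", "arguments": {
  "motion": [
    [0,0,0,3,0,0,0],
    [0,0,0,3,0,0,0],
    [0,0,0,2,0,0,0],
    [0,0,0,1,0,0,0],
    [0,0,0,0,0,0,0]
  ]
}}

```text
time_s: 8.07
tool_pos: [427.0, -439.4, 208.9]
tcp_rot: [-0.001, 0.707, 0.707, 0.0]
force: [0.7, -0.7, -2.4]
opening: 7.6
grasp_force: 63.3
```

```bash
python3 - <<'E'
from h import *
togo([427.5,-440.5,193.5])
c=env.capture("top");cv2.imwrite("pics/t2.png",cv2.resize(c["frame"][200:420,420:640,::-1],None,fx=2.5,fy=2.5))
E
```

```text
pos [ 427.  -439.4  208.9] yaw 1.5713 tilt [-0.0011  0.0017] go cm [-0.11  0.05  1.54]
```

View pics/t2.png

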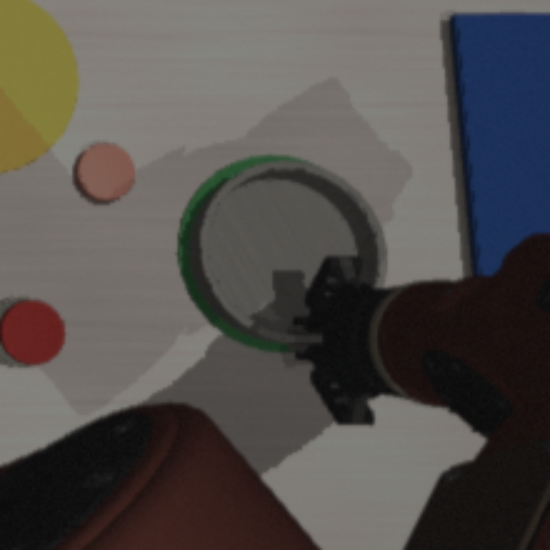

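The dish is over the mat, with green showing evenly once parallax is allowed for.

{"name": "arm_command", "arguments": {
  "motion": [
    [0,-0.1,0,0.6,0,0,0],
    [0,0,0,0.4,0,0,0],
    [0,0,0,0.3,0,0,0],
    [0,0,0,0,0,0,0]
  ]
}}

```text
time_s: 8.62
tool_pos: [427.2, -441.7, 197.2]
tcp_rot: [0.001, 0.707, 0.707, -0.0]
force: [-4.3, -0.9, 6.2]
opening: 7.7
grasp_force: 71.6
```

{"name": "arm_command", "arguments": {
  "motion": [
    [0,0,0,0.1,0,0,0],
    [0,0,0,0,0,0,0],
    [3,0,0,0,0,0,0],
    [4,0,0,0,0,0,0],
    [4,0,0,0,0,0,0]
  ]
}}

```text
time_s: 9.25
tool_pos: [427.3, -441.2, 195.6]
tcp_rot: [-0.0, 0.707, 0.707, 0.0]
force: [0.6, -0.2, -0.1]
opening: 40.2
grasp_force: 0.0
```

{"name": "arm_command", "arguments": {
  "motion": [
    [4,0,0,-3,0,0,0],
    [4,0,0,-5,0,0,0],
    [4,0,-1,-5,0,0,0],
    [7,5,0,-5,0,0,0],
    [7,5,0,0,0,0,0]
  ]
}}

```text
time_s: 9.88
tool_pos: [417.8, -347.3, 373.3]
tcp_rot: [0.003, 0.708, 0.707, -0.0]
force: [0.0, -0.4, -0.2]
opening: 69.6
grasp_force: 0.0
```

{"name": "arm_command", "arguments": {
  "motion": [
    [7,0,0,0,0,0,0],
    [7,0,0,0,0,0,0]
  ]
}}

```text
time_s: 10.12
tool_pos: [417.4, -347.2, 370.0]
tcp_rot: [0.0, 0.707, 0.707, -0.0]
force: [-0.3, 0.0, -0.1]
opening: 69.7
grasp_force: 0.0
```

```bash
python3 - <<'E'
from h import *
togo([574,148,400])
a=env.capture("wrist");b=env.capture("top")
cv2.imwrite("pics/w3.png",np.hstack([cv2.resize(a["frame"],(560,420)),b["frame"][180:390,420:640].repeat(2,0).repeat(2,1)[:, :240]*0+0 if 0 else cv2.resize(b["frame"][200:410,480:600],(240,420))])[:,:,::-1])
E
```

```text
pos [ 417.4 -347.2  370. ] yaw 1.5713 tilt [ 0.0002 -0.0005] go cm [49.51 15.69 -3.02]
```

View pics/w3.png

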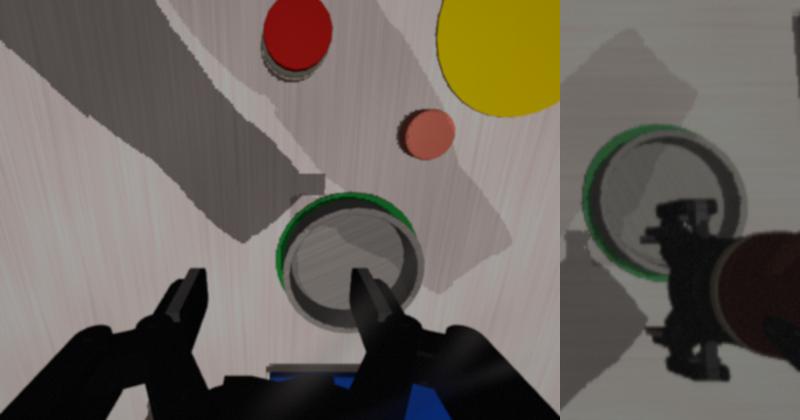

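The dish stands on the mat; in the wrist picture its rim spans columns 283 to 424 and rows 207 to 333 (reduced scale). I'll measure its centre and the pan's as well.

```bash
python3 - <<'E'
from h import *
c=env.capture("wrist");k=640/560
P=np.array([ray(c,u*k,v*k,43) for u,v in((350,207),(357,333),(283,272),(424,266))]);print(P.round(1),circ(P))
P=np.array([ray(c,u*k,v*k,3) for u,v in((276,255),(352,192),(400,205))]);print("mat",P.round(1),circ(P))
H,S,V=cv2.split(cv2.cvtColor(c["frame"],cv2.COLOR_RGB2HSV)); m=(H>45)&(H<85)&(S>100); cs=np.argwhere(m)
hull=cv2.convexHull(cs[:,::-1].astype(np.int32))[:,0];hull=[p for p in hull if p[1]<cs[:,0].min()+60 ]
print("mat2",circ(np.array([ray(c,u,v,3) for u,v in hull])))
E
```

```text
[[ 487.8 -359.9   43. ]
 [ 506.8 -510.9   43. ]
 [ 421.9 -432.3   43. ]
 [ 570.6 -425.2   43. ]] (array([ 496.56688801, -435.53499925]), np.float64(75.42547421028729))
mat [[ 414.1 -432.2    3. ]
 [ 498.2 -355.2    3. ]
 [ 553.1 -370.3    3. ]] (array([ 503.12374622, -445.01942569]), np.float64(89.91322448976085))
mat2 (array([ 498.15516208, -438.34701269]), np.float64(83.21056649506272))
```

{"name": "arm_command", "arguments": {
  "motion": [
    [5,4,1.4,0,0,0,0],
    [5,5,1.5,0,0,0,0],
    [5,5,1.5,0,0,0,0],
    [5,5,1.5,0,0,0,0],
    [5,5,1.5,0,0,0,0]
  ]
}}

```text
time_s: 10.9
tool_pos: [491.9, -106.2, 369.6]
tcp_rot: [-0.0, 0.708, 0.707, -0.0]
force: [1.7, 0.9, 0.9]
opening: 50.1
grasp_force: 0.0
```

{"name": "arm_command", "arguments": {
  "motion": [
    [5,5,1.5,0,0,0,0],
    [5,5,1.5,0,0,0,0],
    [5,5,1.5,0,0,0,0],
    [5,5,1.5,0,0,0,0],
    [5,5,1.5,0,0,0,0]
  ]
}}

```text
time_s: 11.52
tool_pos: [567.2, 144.1, 369.5]
tcp_rot: [-0.0, 0.707, 0.707, -0.0]
force: [1.0, -1.2, 0.1]
opening: 49.8
grasp_force: 0.0
```

{"name": "arm_command", "arguments": {
  "motion": [
    [5,0,0,0,0,0,0],
    [5,0,0,0,0,0,0]
  ]
}}

```text
time_s: 11.78
tool_pos: [566.5, 142.4, 369.3]
tcp_rot: [-0.0, 0.707, 0.707, -0.001]
force: [0.0, 0.8, -0.4]
opening: 49.8
grasp_force: 0.0
```

```bash
python3 - <<'E'
from h import *
togo([574,148,213])
a=env.capture("wrist");cv2.imwrite("pics/w4.png",a["frame"][:,:,::-1])
E
```

```text
pos [566.5 142.4 369.3] yaw 1.5707 tilt [-0.001  -0.0005] go cm [ 0.57  0.77 15.63]
```

View pics/w4.png

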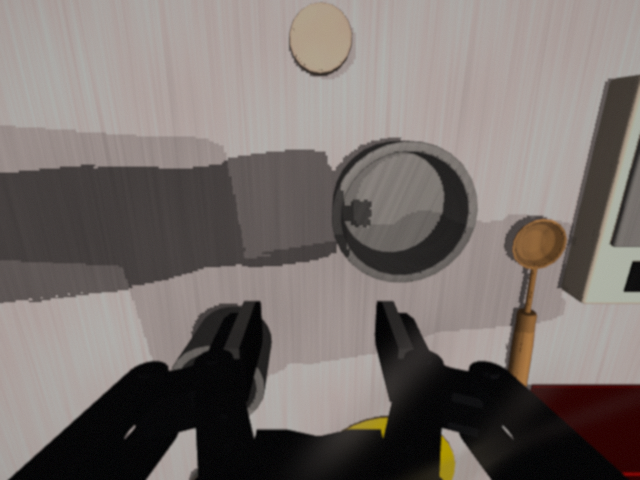

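The pan's rim spans roughly columns 338 to 477 and rows 141 to 282.

```bash
python3 - <<'E'
from h import *
c=env.capture("wrist")
P=np.array([ray(c,u,v,58) for u,v in((407,141),(406,282),(477,210),(340,214))]);print(P.round(1),circ(P))
t=env.capture("top");print(ray(t,256,237,58))
E
```

```text
[[632.8 210.1  58. ]
 [641.1  93.7  58. ]
 [693.  156.9  58. ]
 [583.4 153.6  58. ]] (array([638.28351871, 151.92676556]), np.float64(56.669027697146184))
[628.73791504 148.34011293  58.        ]
```

{"name": "arm_command", "arguments": {
  "motion": [
    [5,0.8,1.3,3,0,0,0],
    [5,0,0,5,0,0,0],
    [5,0,0,5,0,0,0],
    [5,0,0,2,0,0,0],
    [5,0,0,1,0,0,0]
  ]
}}

```text
time_s: 12.55
tool_pos: [578.9, 149.9, 208.9]
tcp_rot: [-0.0, 0.708, 0.707, -0.001]
force: [0.4, 0.2, -0.3]
opening: 49.8
grasp_force: 0.0
```

{"name": "arm_command", "arguments": {
  "motion": [
    [5,0,0,0,0,0,0],
    [2.5,0,0,0,0,0,0],
    [1.5,0,0,0,0,0,0],
    [0,0,0,0,0,0,0],
    [0,0,0,0,0,0,0]
  ]
}}

```text
time_s: 13.18
tool_pos: [579.9, 151.3, 211.0]
tcp_rot: [0.001, 0.707, 0.707, 0.001]
force: [-0.8, 1.9, 6.8]
opening: 7.9
grasp_force: 61.5
```

{"name": "arm_command", "arguments": {
  "motion": [
    [0,0,0,0,0,0,0],
    [0,0,0,0,0,0,0],
    [0,0,0,-0.5,0,0,0],
    [0,0,0,-1.5,0,0,0],
    [0,0,0,-3,0,0,0]
  ]
}}

```text
time_s: 13.8
tool_pos: [578.4, 150.7, 259.8]
tcp_rot: [-0.001, 0.707, 0.707, -0.001]
force: [-0.2, 1.2, -2.0]
opening: 7.8
grasp_force: 60.5
```

{"name": "arm_command", "arguments": {
  "motion": [
    [0,0,0,-4,0,0,0],
    [0,0,0,-4,0,0,0],
    [0,0,0,0,0,0,0]
  ]
}}

```text
time_s: 14.18
tool_pos: [580.1, 150.9, 343.7]
tcp_rot: [0.002, 0.707, 0.707, 0.002]
force: [0.5, -0.0, -1.5]
opening: 7.4
grasp_force: 60.7
```

```bash
python3 - <<'E'
from h import *
togo([443,-440,330])
a=env.capture("top")["frame"];b=env.capture("side")["frame"];w=env.capture("wrist")["frame"]
cv2.imwrite("pics/p5.png",np.hstack([cv2.resize(w,(480,360)),cv2.resize(b[80:260,200:360],(320,360))])[:,:,::-1])
E
```

```text
pos [580.1 150.9 343.7] yaw 1.5706 tilt [0.0055 0.0005] go cm [-59.1  -13.7    1.27]
```

View pics/p5.png

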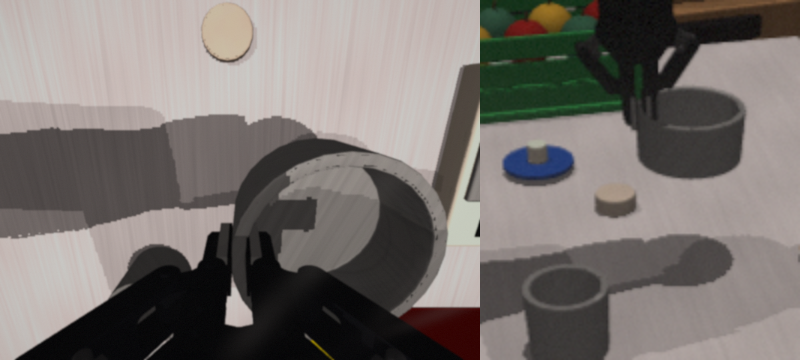

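The pan is held level, its rim top at about (345,152) and right edge at (446,228) in the reduced wrist picture.

```bash
python3 - <<'E'
from h import *
c=env.capture("wrist");k=4/3
P=np.array([ray(c,u*k,v*k,190.7) for u,v in((345,152),(446,228),(405,172),(300,160),(437,268))]);print(P.round(1),circ(P),tool()[1])
E
```

```text
[[625.8 207.4 190.7]
 [680.1 169.6 190.7]
 [654.3 198.2 190.7]
 [606.  203.8 190.7]
 [681.1 146.4 190.7]] (array([625.7947613 , 151.03635383]), np.float64(56.13547210339236)) [578.62337796 150.78209158 338.78640021]
```

```bash
python3 - <<'E'
from h import *
a=env.capture("top")["frame"];b=env.capture("side")["frame"]
cv2.imwrite("pics/p6.png",np.hstack([cv2.resize(a[250:350,481:581],(400,400),interpolation=cv2.INTER_CUBIC),cv2.resize(b[355:480,235:360],(400,400),interpolation=cv2.INTER_CUBIC)])[:,:,::-1])
E
```

```text
(no output)
```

View pics/p6.png

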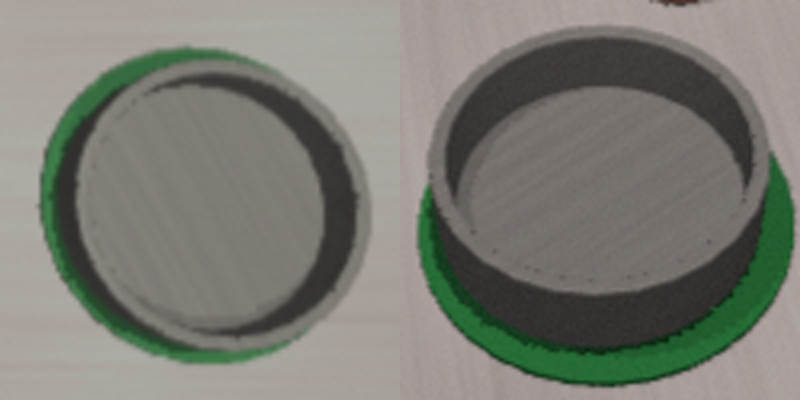

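In the enlarged top crop the dish rim spans x 74–371, y 58–350; in the side crop x 28–370, y 25–293.

```bash
python3 - <<'E'
from h import *
t=env.capture("top");s=env.capture("side")
f=lambda c,z,k,o,L:circ(np.array([ray(c,o[0]+u/k-.5+.5/k,o[1]+v/k-.5+.5/k,z) for u,v in L]))
print(f(t,43,4,(481,250),((74,190),(371,210),(205,57),(235,350),(110,96),(335,305))))
print("matT",f(t,3,4,(481,250),((40,205),(180,47),(200,363),(85,90),(90,310))))
print(f(s,43,3.2,(235,355),((28,165),(370,155),(205,25),(195,293),(90,255),(320,240))))
print("matS",f(s,3,3.2,(235,355),((18,240),(394,225),(210,385),(90,350),(320,350))))
togo([443,-440,335])
E
```

```text
(array([ 497.16937117, -434.59721121]), np.float64(75.81092257870795))
matT (array([ 498.21869358, -439.56677242]), np.float64(84.6305534109054))
(array([ 499.0618972 , -434.81375291]), np.float64(74.27639418978274))
matS (array([ 500.71119572, -441.1897842 ]), np.float64(84.33784085787487))
pos [579.  150.9 339. ] yaw 1.5708 tilt [-0.0017 -0.0002] go cm [-59.09 -13.59   0.44]
```

{"name": "arm_command", "arguments": {
  "motion": [
    [0,-3,-1,0,0,0,0],
    [0,-5,-1.1,0,0,0,0],
    [0,-5,-1.1,0,0,0,0],
    [0,-5,-1.2,0,0,0,0],
    [0,-5,-1.2,0,0,0,0]
  ]
}}

```text
time_s: 15.2
tool_pos: [522.6, -80.6, 339.6]
tcp_rot: [-0.0, 0.707, 0.707, -0.0]
force: [0.9, -0.6, -2.3]
opening: 7.8
grasp_force: 60.7
```

{"name": "arm_command", "arguments": {
  "motion": [
    [0,-5,-1.2,0,0,0,0],
    [0,-5,-1.2,0,0,0,0],
    [0,-5,-1.2,0,0,0,0],
    [0,-5,-1.2,0,0,0,0],
    [0,-5,-1.2,0,0,0,0]
  ]
}}

```text
time_s: 15.82
tool_pos: [462.6, -330.7, 339.6]
tcp_rot: [-0.0, 0.707, 0.707, -0.0]
force: [2.0, 0.2, -0.4]
opening: 7.5
grasp_force: 60.7
```

{"name": "arm_command", "arguments": {
  "motion": [
    [0,-5,-1,0,0,0,0],
    [0,-4,-1,0,0,0,0],
    [0,-1.5,0,2,0,0,0],
    [0,0,0,2,0,0,0],
    [0,0,0,1.5,0,0,0]
  ]
}}

```text
time_s: 16.45
tool_pos: [443.1, -433.3, 282.8]
tcp_rot: [-0.001, 0.707, 0.707, 0.0]
force: [0.4, 1.5, -2.1]
opening: 7.7
grasp_force: 61.0
```

{"name": "arm_command", "arguments": {
  "motion": [
    [0,0,0,0,0,0,0],
    [0,0,0,0,0,0,0],
    [0,0,0,0,0,0,0]
  ]
}}

```text
time_s: 16.82
tool_pos: [443.6, -434.1, 285.8]
tcp_rot: [0.001, 0.707, 0.707, -0.0]
force: [0.3, -0.1, -1.9]
opening: 7.6
grasp_force: 61.0
```

```bash
python3 - <<'E'
from h import *
togo([443,-435,219])
a=env.capture("top")["frame"];b=env.capture("side")["frame"]
cv2.imwrite("pics/p7.png",np.hstack([cv2.resize(a[250:350,491:591],(400,400),interpolation=cv2.INTER_CUBIC),cv2.resize(b[315:440,235:360],(400,400),interpolation=cv2.INTER_CUBIC)])[:,:,::-1])
E
```

```text
pos [ 443.6 -434.1  285.8] yaw 1.5712 tilt [ 0.0009 -0.0011] go cm [-0.08 -0.07  6.68]
```

View pics/p7.png

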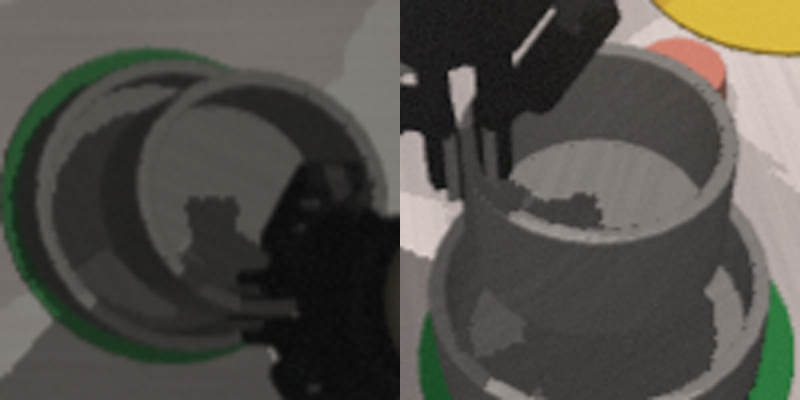

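The pan hovers over the dish. Its rim passes x 138–386, y 70 in the top crop, and right (336,150), bottom (190,241) in the side crop.

```bash
python3 - <<'E'
from h import *
t=env.capture("top");s=env.capture("side")
f=lambda c,z,k,o,L:circ(np.array([ray(c,o[0]+u/k-.5+.5/k,o[1]+v/k-.5+.5/k,z) for u,v in L]))
print(f(t,133,4,(491,250),((138,185),(386,190),(240,70),(165,115),(345,115))))
print(f(s,133,3.2,(235,315),((336,140),(190,241),(300,205),(110,215),(250,47))))
togo([443,-435,219])
E
```

```text
(array([ 496.16741759, -435.51550568]), np.float64(57.268034951261846))
(array([ 500.08096232, -439.37071356]), np.float64(56.69336647807539))
pos [ 443.3 -434.2  285.4] yaw 1.5708 tilt [ 0.0005 -0.0006] go cm [-0.08 -0.04  6.64]
```

{"name": "arm_command", "arguments": {
  "motion": [
    [0,0.2,0,1,0,0,0],
    [0,0,0,2,0,0,0],
    [0,0,0,1.5,0,0,0],
    [0,0,0,1,0,0,0],
    [0,0,0,0,0,0,0]
  ]
}}

```text
time_s: 17.65
tool_pos: [443.0, -431.8, 229.0]
tcp_rot: [-0.001, 0.707, 0.707, 0.0]
force: [0.6, 0.2, -1.6]
opening: 7.4
grasp_force: 61.0
```

{"name": "arm_command", "arguments": {
  "motion": [
    [0,0,0,0.4,0,0,0],
    [0,0,0,0.3,0,0,0],
    [0,0,0,0.1,0,0,0],
    [0,0,0,0,0,0,0]
  ]
}}

```text
time_s: 18.15
tool_pos: [443.2, -432.4, 222.5]
tcp_rot: [0.0, 0.707, 0.707, -0.0]
force: [-3.6, -0.0, 4.6]
opening: 7.8
grasp_force: 65.2
```

{"name": "arm_command", "arguments": {
  "motion": [
    [0,0,0,0,0,0,0],
    [2,0,0,0,0,0,0],
    [3,0,0,0,0,0,0],
    [3,0,0,0,0,0,0],
    [3,0,0,-2,0,0,0]
  ]
}}

```text
time_s: 18.77
tool_pos: [442.8, -431.4, 240.6]
tcp_rot: [-0.002, 0.707, 0.707, 0.0]
force: [0.7, -0.1, 0.3]
opening: 30.1
grasp_force: 0.0
```

{"name": "arm_command", "arguments": {
  "motion": [
    [3,0,0,-5,0,0,0],
    [5,0,0,-5,0,0,0],
    [5,4,0,-3,0,0,0],
    [5,5,0,0,0,0,0],
    [5,5,0,0,0,0,0]
  ]
}}

```text
time_s: 19.4
tool_pos: [443.1, -290.8, 372.2]
tcp_rot: [0.0, 0.707, 0.707, 0.0]
force: [0.9, 0.8, 0.6]
opening: 50.2
grasp_force: 0.0
```

{"name": "arm_command", "arguments": {
  "motion": [
    [5,6,0,0,0,0,0],
    [5,6,0,0,0,0,0],
    [5,6,0,0,0,0,0],
    [5,6,0,0,0,0,0],
    [5,5,0,0,0,0,0]
  ]
}}

```text
time_s: 20.02
tool_pos: [442.8, 0.0, 372.1]
tcp_rot: [0.0, 0.707, 0.707, 0.0]
force: [1.1, -0.2, -0.1]
opening: 50.3
grasp_force: 0.0
```

{"name": "arm_command", "arguments": {
  "motion": [
    [5,0,-0.5,0,0,0,0],
    [5,0,0,0,0,0,0],
    [5,0,0,0,0,0,0]
  ]
}}

```text
time_s: 20.4
tool_pos: [438.4, -3.0, 371.9]
tcp_rot: [0.0, 0.708, 0.707, 0.0]
force: [0.1, 0.5, -0.1]
opening: 50.0
grasp_force: 0.0
```

```bash
python3 - <<'E'
from h import *
togo([436,-2,227])
a=env.capture("top")["frame"];b=env.capture("side")["frame"];w=env.capture("wrist")["frame"]
x=np.vstack([cv2.resize(a[250:350,481:581],(300,300),interpolation=2),cv2.resize(b[335:460,235:360],(300,300),interpolation=2)])
y=np.vstack([cv2.resize(w,(500,375)),np.zeros((225,500,3),np.uint8)])
cv2.imwrite("pics/p8.png",np.hstack([x,y])[:,:,::-1])
E
```

```text
pos [438.4  -3.  371.9] yaw 1.5693 tilt [ 0.0003 -0.0002] go cm [ 0.1  -0.25 14.49]
```

View pics/p8.png

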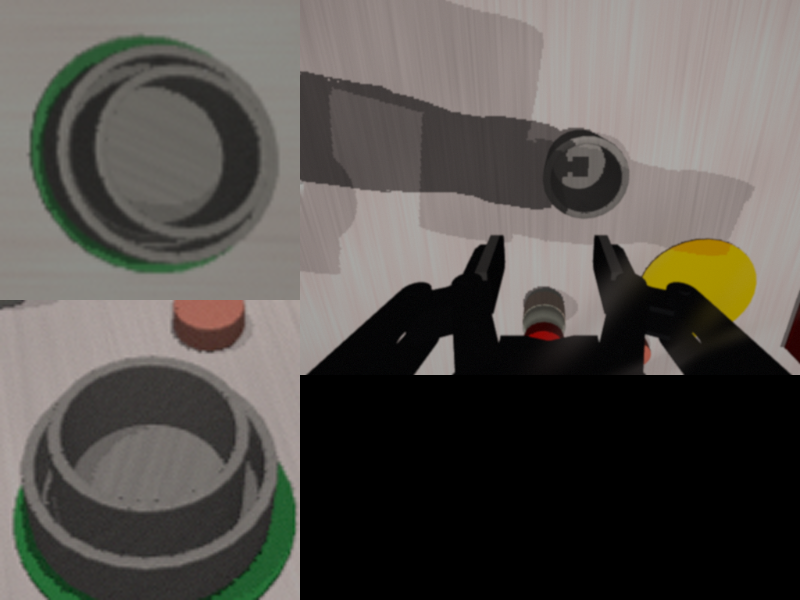

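The pan is seated in the dish. The pot's rim in the wrist picture spans about columns 549–629 and rows 132–218 of the composite.

```bash
python3 - <<'E'
from h import *
t=env.capture("top");s=env.capture("side");w=env.capture("wrist")
f=lambda c,z,k,o,L:circ(np.array([ray(c,o[0]+u/k-.5+.5/k,o[1]+v/k-.5+.5/k,z) for u,v in L]))
print("pan",f(t,69,3,(481,250),((95,140),(261,155),(172,63),(188,240),(112,95),(240,215))))
print("pan",f(s,69,2.4,(235,335),((46,135),(249,135),(150,57),(145,213),(80,187),(215,187))))
k=.78125
print("pot",f(w,76,k,(0,0),((286,132),(287,218),(329,172),(250,185),(316,203))))
print("pot top",ray(t,326.5,311,76),[ray(t,*p,76).round(1) for p in((306,311),(347,311),(327,291),(327,332))])
togo([436,-2,227])
E
```

```text
pan (array([ 495.52958054, -432.14436537]), np.float64(56.987557677156104))
pan (array([ 498.76455163, -436.04811332]), np.float64(57.841879760884154))
pot (array([477.36230305,   3.37504171]), np.float64(41.40691829911289))
pot top [472.75218022  -1.30119808  76.        ] [array([472.7,  40.2,  76. ]), array([472.8, -42.7,  76. ]), array([513.2,  -2.3,  76. ]), array([430.9,  -2.3,  76. ])]
pos [438.3  -2.6 371.9] yaw 1.5698 tilt [-0.0001  0.    ] go cm [ 0.06 -0.23 14.49]
```

{"name": "arm_command", "arguments": {
  "motion": [
    [4.5,0.3,-0.2,3,0,0,0],
    [4.5,0,0,5,0,0,0],
    [4.5,0,0,4,0,0,0],
    [4.5,0,0,1.5,0,0,0],
    [4.5,0,0,1,0,0,0]
  ]
}}

```text
time_s: 21.32
tool_pos: [436.1, 0.8, 226.1]
tcp_rot: [-0.0, 0.707, 0.707, -0.0]
force: [-0.3, 0.0, -0.0]
opening: 45.0
grasp_force: 0.0
```

{"name": "arm_command", "arguments": {
  "motion": [
    [4.5,0,0,0,0,0,0],
    [2.5,0,0,0,0,0,0],
    [1.5,0,0,0,0,0,0],
    [0,0,0,0,0,0,0],
    [0,0,0,0,0,0,0]
  ]
}}

```text
time_s: 21.95
tool_pos: [436.7, 1.0, 227.7]
tcp_rot: [0.001, 0.707, 0.707, 0.001]
force: [-1.7, 0.9, 6.0]
opening: 7.5
grasp_force: 62.5
```

{"name": "arm_command", "arguments": {
  "motion": [
    [0,0,0,0,0,0,0],
    [0,0,0,0,0,0,0],
    [0,0,0,-0.5,0,0,0],
    [0,0,0,-1.5,0,0,0],
    [0,0,0,-3,0,0,0]
  ]
}}

```text
time_s: 22.58
tool_pos: [435.5, 1.0, 276.9]
tcp_rot: [-0.001, 0.707, 0.707, -0.001]
force: [-0.5, 0.5, -1.5]
opening: 7.2
grasp_force: 62.1
```

{"name": "arm_command", "arguments": {
  "motion": [
    [0,0,0,-4,0,0,0],
    [0,0,0,-4,0,0,0],
    [0,-3,0.5,-2,0,0,0],
    [0,-5,0.5,0,0,0,0],
    [0,-5,0.5,0,0,0,0]
  ]
}}

```text
time_s: 23.2
tool_pos: [451.1, -130.2, 377.6]
tcp_rot: [0.0, 0.707, 0.707, 0.0]
force: [1.0, -0.0, -1.3]
opening: 6.8
grasp_force: 62.1
```

```bash
python3 - <<'E'
from h import *
togo([458.5,-434,315])
E
```

```text
pos [ 451.1 -130.2  377.6] yaw 1.5717 tilt [ 0.0007 -0.0004] go cm [-30.37   0.71   6.27]
```

{"name": "arm_command", "arguments": {
  "motion": [
    [0,-5,0.2,0,0,0,0],
    [0,-5,0.2,0,0,0,0],
    [0,-5,0.2,0,0,0,0],
    [0,-5,0.1,0,0,0,0],
    [0,-5,0,0,0,0,0]
  ]
}}

```text
time_s: 23.82
tool_pos: [457.9, -380.6, 377.0]
tcp_rot: [-0.0, 0.707, 0.707, -0.0]
force: [-0.2, -0.8, -1.8]
opening: 7.3
grasp_force: 62.1
```

{"name": "arm_command", "arguments": {
  "motion": [
    [0,-4,0,1,0,0,0],
    [0,-1.4,0,2,0,0,0],
    [0,0,0,2,0,0,0],
    [0,0,0,1,0,0,0],
    [0,0,0,0,0,0,0]
  ]
}}

```text
time_s: 24.45
tool_pos: [458.1, -432.2, 316.2]
tcp_rot: [-0.001, 0.707, 0.707, 0.0]
force: [0.3, 0.2, -0.3]
opening: 7.2
grasp_force: 62.4
```

```bash
python3 - <<'E'
from h import *
togo([458.5,-434,249.7])
a=env.capture("top")["frame"];b=env.capture("side")["frame"]
cv2.imwrite("pics/p9.png",np.hstack([cv2.resize(a[250:350,491:591],(400,400),interpolation=cv2.INTER_CUBIC),cv2.resize(b[285:410,235:360],(400,400),interpolation=cv2.INTER_CUBIC)])[:,:,::-1])
E
```

```text
pos [ 458.1 -432.2  316.2] yaw 1.5714 tilt [-0.0012  0.0015] go cm [-0.19  0.04  6.65]
```

View pics/p9.png

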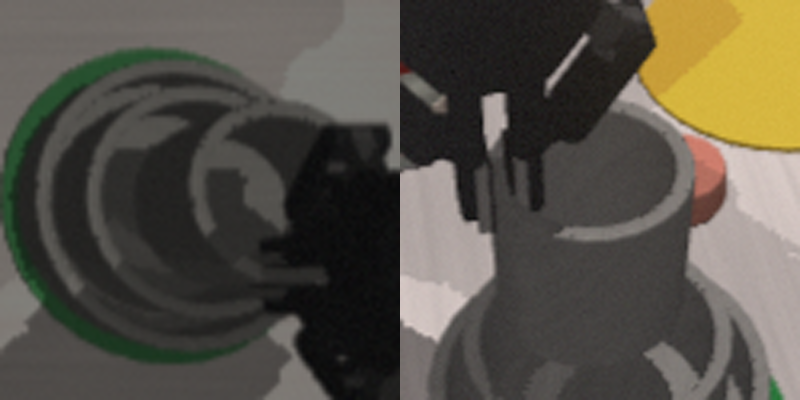

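The pot hovers over the pan. Its rim shows left (189,190) and top (275,99) in the top crop, right (294,165) and bottom (195,239) in the side crop.

```bash
python3 - <<'E'
from h import *
from scipy.optimize import least_squares as ls
t=env.capture("top");s=env.capture("side")
def f(c,z,k,o,L,r):
    P=np.array([ray(c,o[0]+u/k-.5+.5/k,o[1]+v/k-.5+.5/k,z)[:2] for u,v in L])
    return circ(P),ls(lambda q:np.hypot(*(P-q).T)-r,P.mean(0)+[0,-10]).x
print(f(t,164.5,4,(491,250),((189,190),(275,99),(208,145),(320,110),(204,232)),42.5))
print(f(s,164.5,3.2,(235,285),((294,165),(190,241),(255,225),(283,195),(285,135),(240,107)),42.5))
togo([458.5,-434,249.7])
E
```

```text
((array([ 493.73397734, -433.10290828]), np.float64(42.77909919148308)), array([ 493.96150734, -432.90734378]))
((array([ 498.26406988, -434.31865122]), np.float64(41.70652153097292)), array([ 497.35631745, -433.87705376]))
pos [ 458.5 -433.   317.9] yaw 1.5712 tilt [ 0.0009 -0.0011] go cm [-0.09 -0.01  6.82]
```

{"name": "arm_command", "arguments": {
  "motion": [
    [0,0,0.1,1,0,0,0],
    [0,0,0,2,0,0,0],
    [0,0,0,2,0,0,0],
    [0,0,0,1.3,0,0,0],
    [0,0,0,0,0,0,0]
  ]
}}

```text
time_s: 25.28
tool_pos: [459.0, -432.8, 252.9]
tcp_rot: [-0.001, 0.707, 0.707, 0.0]
force: [-0.4, 0.2, -1.8]
opening: 7.1
grasp_force: 62.4
```

{"name": "arm_command", "arguments": {
  "motion": [
    [0,0,0,0.4,0,0,0],
    [0,0,0,0.3,0,0,0],
    [0,0,0,0,0,0,0]
  ]
}}

```text
time_s: 25.65
tool_pos: [459.4, -433.5, 247.8]
tcp_rot: [0.001, 0.707, 0.707, -0.0]
force: [-1.8, 0.2, 3.8]
opening: 7.4
grasp_force: 64.5
```

{"name": "arm_command", "arguments": {
  "motion": [
    [0,0,0,0.1,0,0,0],
    [2,0,0,0,0,0,0],
    [3,0,0,0,0,0,0],
    [3,0,0,0,0,0,0],
    [3,0,0,-2,0,0,0]
  ]
}}

```text
time_s: 26.28
tool_pos: [458.8, -432.5, 264.6]
tcp_rot: [-0.002, 0.707, 0.707, 0.0]
force: [0.3, 0.1, -0.1]
opening: 30.0
grasp_force: 0.0
```

{"name": "arm_command", "arguments": {
  "motion": [
    [3,0,0,-5,0,0,0],
    [5,0,0,-5,0,0,0],
    [5,4,0.2,0,0,0,0],
    [5,5,0.2,0,0,0,0],
    [5,6,0.2,0,0,0,0]
  ]
}}

```text
time_s: 26.9
tool_pos: [465.1, -282.1, 365.9]
tcp_rot: [0.0, 0.708, 0.707, 0.0]
force: [1.3, 1.0, 0.6]
opening: 50.0
grasp_force: 0.0
```

{"name": "arm_command", "arguments": {
  "motion": [
    [5,6,0.2,0,0,0,0],
    [5,6,0.2,0,0,0,0],
    [5,6,0.2,0,0,0,0],
    [5,6,0.2,0,0,0,0],
    [5,6,0.2,0,0,0,0]
  ]
}}

```text
time_s: 27.52
tool_pos: [475.1, 18.8, 366.1]
tcp_rot: [0.0, 0.707, 0.707, 0.0]
force: [0.8, -0.7, 0.2]
opening: 50.1
grasp_force: 0.0
```

{"name": "arm_command", "arguments": {
  "motion": [
    [5,6,0.2,0,0,0,0],
    [5,6,0.2,0,0,0,0],
    [5,6,0.2,0,0,0,0],
    [5,6,0.2,0,0,0,0],
    [5,6,0.2,0,0,0,0]
  ]
}}

```text
time_s: 28.15
tool_pos: [485.0, 319.0, 366.0]
tcp_rot: [0.0, 0.707, 0.707, 0.0]
force: [1.5, -0.4, -0.5]
opening: 50.0
grasp_force: 0.0
```

{"name": "arm_command", "arguments": {
  "motion": [
    [5,5,0,0,0,0,0],
    [5,0,0,0,0,0,0],
    [5,0,0,0,0,0,0]
  ]
}}

```text
time_s: 28.52
tool_pos: [485.1, 366.7, 365.6]
tcp_rot: [0.0, 0.707, 0.707, -0.0]
force: [0.4, -0.1, -0.7]
opening: 50.0
grasp_force: 0.0
```

```bash
python3 - <<'E'
from h import *
togo([485,409,189])
a=env.capture("top")["frame"];b=env.capture("side")["frame"];w=env.capture("wrist")["frame"]
x=np.vstack([cv2.resize(a[250:350,481:581],(300,300),interpolation=2),cv2.resize(b[315:440,235:360],(300,300),interpolation=2)])
y=np.vstack([cv2.resize(w,(500,375)),np.zeros((225,500,3),np.uint8)])
cv2.imwrite("pics/p10.png",np.hstack([x,y])[:,:,::-1])
E
```

```text
pos [485.1 366.7 365.6] yaw 1.5713 tilt [-0.0005 -0.0007] go cm [4.240e+00 1.000e-02 1.765e+01]
```

View pics/p10.png

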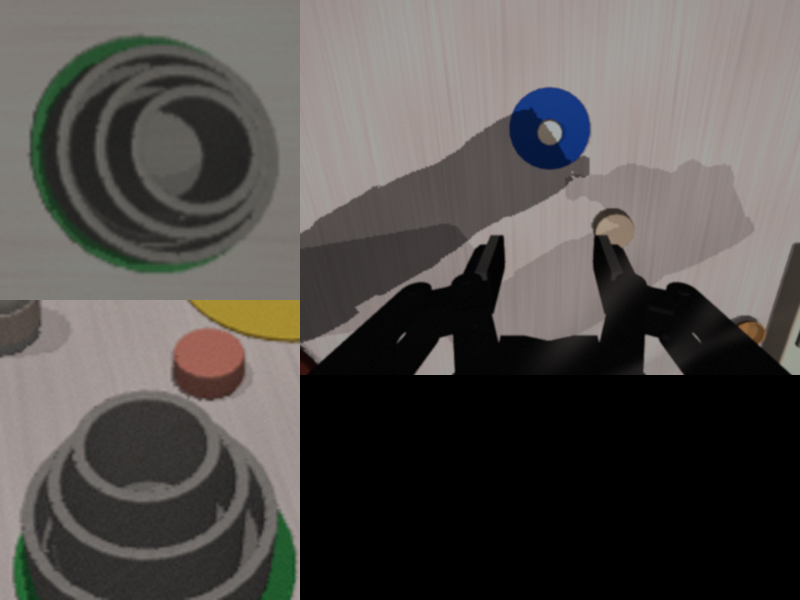

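All three vessels are nested upright. The pot's rim spans x 132–260, y 85–214 (top crop) and x 76–219, y 92–200 (side crop); the lid is at (550,128) in the wrist view.

```bash
python3 - <<'E'
from h import *
t=env.capture("top");s=env.capture("side");w=env.capture("wrist")
f=lambda c,z,k,o,L:circ(np.array([ray(c,o[0]+u/k-.5+.5/k,o[1]+v/k-.5+.5/k,z) for u,v in L]))
print("pot",f(t,95,3,(481,250),((132,145),(260,150),(188,85),(200,214),(150,106),(240,198))))
print("pot",f(s,95,2.4,(235,315),((76,150),(219,150),(148,92),(145,201),(97,185),(200,183))))
H,S,V=cv2.split(cv2.cvtColor(w["frame"],cv2.COLOR_RGB2HSV))
print("lid",blob(w,(H>100)&(H<130)&(S>100),(320,164),14), "knob",f(w,38,.78125,(0,0),((238,132),(262,132),(250,120),(250,145))))
togo([485,409,189])
E
```

```text
pot (array([ 495.25798122, -433.15423143]), np.float64(41.26490425732167))
pot (array([ 499.2921222 , -435.23948496]), np.float64(41.08782090209489))
lid ((array([486.09395073, 410.65202542]), np.float64(45.22672806944785)), (268, 112, 103, 105)) knob (array([487.0244114 , 410.66142569]), np.float64(12.76204004949096))
pos [485.5 366.1 366.2] yaw 1.5695 tilt [0.0002 0.0001] go cm [ 4.29 -0.06 17.72]
```

{"name": "arm_command", "arguments": {
  "motion": [
    [5,4.4,0.1,3,0,0,0],
    [5,0,0,5,0,0,0],
    [5,0,0,5,0,0,0],
    [5,0,0,3,0,0,0],
    [5,0,0,1.4,0,0,0]
  ]
}}

```text
time_s: 29.45
tool_pos: [485.9, 410.2, 190.3]
tcp_rot: [-0.0, 0.707, 0.707, -0.001]
force: [0.5, -0.9, 0.7]
opening: 50.3
grasp_force: 0.0
```

{"name": "arm_command", "arguments": {
  "motion": [
    [5,0,0,0,0,0,0],
    [3.5,0,0,0,0,0,0],
    [2,0,0,0,0,0,0],
    [1.5,0,0,0,0,0,0],
    [1.5,0,0,0,0,0,0]
  ],
  "newtons": 40
}}

```text
time_s: 30.08
tool_pos: [486.9, 411.3, 193.7]
tcp_rot: [0.0, 0.707, 0.707, 0.001]
force: [-1.1, -0.5, 5.8]
opening: 24.3
grasp_force: 39.2
```

{"name": "arm_command", "arguments": {
  "motion": [
    [1.5,0,0,0,0,0,0],
    [1.5,0,0,0,0,0,0],
    [1.5,0,0,-1,0,0,0],
    [1.5,0,0,-3,0,0,0],
    [1.5,0,0,-5,0,0,0]
  ]
}}

```text
time_s: 30.7
tool_pos: [485.6, 410.5, 282.3]
tcp_rot: [-0.0, 0.707, 0.707, -0.001]
force: [1.5, 0.4, -1.1]
opening: 24.8
grasp_force: 39.4
```

{"name": "arm_command", "arguments": {
  "motion": [
    [1.5,0,0,-5,0,0,0],
    [1.5,-3,0,-3,0,0,0],
    [1.5,-5,0,0,0,0,0],
    [1.5,-5,0,0,0,0,0],
    [1.5,-5,0,0,0,0,0]
  ]
}}

```text
time_s: 31.32
tool_pos: [485.9, 229.5, 362.9]
tcp_rot: [0.0, 0.707, 0.707, 0.001]
force: [1.5, -0.1, -1.1]
opening: 24.1
grasp_force: 39.4
```

```bash
python3 - <<'E'
from h import *
togo([498,-434,380])
E
```

```text
pos [485.9 229.5 362.9] yaw 1.5712 tilt [0.0013 0.0003] go cm [-66.35   1.18  -1.73]
```

{"name": "arm_command", "arguments": {
  "motion": [
    [1.5,-5,0.1,0,0,0,0],
    [1.5,-5,0.1,0,0,0,0],
    [1.5,-5,0.1,0,0,0,0],
    [1.5,-5,0.1,0,0,0,0],
    [1.5,-5,0.1,0,0,0,0]
  ]
}}

```text
time_s: 31.95
tool_pos: [491.0, -20.6, 362.9]
tcp_rot: [0.001, 0.707, 0.707, 0.0]
force: [1.4, -0.1, -0.6]
opening: 24.4
grasp_force: 39.4
```

{"name": "arm_command", "arguments": {
  "motion": [
    [1.5,-5,0.1,0,0,0,0],
    [1.5,-5,0.1,0,0,0,0],
    [1.5,-5,0.1,0,0,0,0],
    [1.5,-5,0.1,0,0,0,0],
    [1.5,-5,0.1,0,0,0,0]
  ]
}}

```text
time_s: 32.58
tool_pos: [496.0, -270.7, 362.9]
tcp_rot: [0.001, 0.707, 0.707, 0.0]
force: [1.1, -0.5, -1.0]
opening: 24.2
grasp_force: 39.4
```

{"name": "arm_command", "arguments": {
  "motion": [
    [1.5,-5,0.2,0,0,0,0],
    [1.5,-5,0,0,0,0,0],
    [1.5,-4.4,0,0,0,0,0],
    [1.5,-2,0,2,0,0,0],
    [1.5,0,0,2,0,0,0]
  ]
}}

```text
time_s: 33.2
tool_pos: [497.9, -434.2, 320.9]
tcp_rot: [0.0, 0.708, 0.707, 0.0]
force: [-0.2, 0.7, -0.7]
opening: 24.4
grasp_force: 39.4
```

{"name": "arm_command", "arguments": {
  "motion": [
    [1.5,0,0,1,0,0,0],
    [1.5,0,0,0,0,0,0],
    [1.5,0,0,0,0,0,0]
  ]
}}

```text
time_s: 33.58
tool_pos: [498.6, -432.8, 312.8]
tcp_rot: [0.001, 0.707, 0.707, -0.0]
force: [1.1, 0.1, -0.1]
opening: 24.2
grasp_force: 39.4
```

```bash
python3 - <<'E'
from h import *
togo([498,-434,280.7]);z=tool()[1][2]-193.7
for n in("side","top","wrist"):
    c=env.capture(n);f=240/np.tan(np.radians(c["fovy"]/2));q=np.array(c["R"])@[498,-434,z+14]+c["t"];p=(float(q[0]/q[2]*f+c["cx"]),float(q[1]/q[2]*f+c["cy"]))
    H,S,V=cv2.split(cv2.cvtColor(c["frame"],cv2.COLOR_RGB2HSV))
    try: print(n,p,blob(c,(H>100)&(H<130)&(S>100),p,z+14))
    except Exception as e: print(n,p,e)
E
```

```text
pos [ 498.6 -432.8  312.8] yaw 1.5714 tilt [ 0.0007 -0.0007] go cm [-0.12 -0.06  3.21]
side (294.7084512452588, 354.00820969385063) ((array([ 500.06059677, -437.84542166]), np.float64(45.82355521977252)), (263, 336, 68, 47))
top (555.1256707175173, 296.90169955242936) ((array([ 498.0477059 , -428.23344457]), np.float64(42.52935394545069)), (530, 274, 35, 48))
wrist (316.69932869086955, 309.0840315292497) ((array([ 498.70942652, -432.94148316]), np.float64(45.42123282629061)), (221, 212, 194, 140))
```

{"name": "arm_command", "arguments": {
  "motion": [
    [1.5,-0.1,-0.05,1,0,0,0],
    [1.5,0,0,1,0,0,0],
    [1.5,0,0,0.6,0,0,0],
    [1.5,0,0,0.3,0,0,0],
    [1.5,0,0,0,0,0,0]
  ]
}}

```text
time_s: 34.35
tool_pos: [497.7, -434.1, 282.7]
tcp_rot: [-0.0, 0.707, 0.707, 0.0]
force: [-0.5, 0.4, -0.6]
opening: 24.4
grasp_force: 39.4
```

{"name": "arm_command", "arguments": {
  "motion": [
    [1.5,0,0,0.3,0,0,0],
    [1.5,0,0,0,0,0,0],
    [1.5,0,0,0,0,0,0]
  ]
}}

```text
time_s: 34.72
tool_pos: [497.9, -434.3, 281.0]
tcp_rot: [0.001, 0.707, 0.707, -0.0]
force: [-1.3, 1.4, 6.8]
opening: 24.2
grasp_force: 40.0
```

{"name": "arm_command", "arguments": {
  "motion": [
    [2.6,0,0,0,0,0,0],
    [4,0,0,0,0,0,0],
    [5,0,0,0,0,0,0],
    [5,0,0,-2,0,0,0],
    [5,0,0,-4,0,0,0]
  ]
}}

```text
time_s: 35.35
tool_pos: [497.3, -433.6, 338.8]
tcp_rot: [-0.002, 0.707, 0.707, 0.0]
force: [0.3, -0.6, 0.1]
opening: 50.2
grasp_force: 0.0
```

{"name": "arm_command", "arguments": {
  "motion": [
    [5,0,0,-5,0,0,0],
    [5,5,0,0,0,0,0],
    [5,5,0,0,0,0,0],
    [5,5,0,0,0,0,0],
    [5,5,0,0,0,0,0]
  ]
}}

```text
time_s: 35.98
tool_pos: [497.5, -232.6, 389.9]
tcp_rot: [0.0, 0.707, 0.707, 0.0]
force: [1.8, 0.3, -0.2]
opening: 50.0
grasp_force: 0.0
```

```bash
python3 - <<'E'
from h import *
a=env.capture("top")["frame"];b=env.capture("side")["frame"]
cv2.imwrite("pics/p11.png",np.hstack([cv2.resize(a[250:350,481:581],(400,400),interpolation=2),cv2.resize(b[305:480,215:390],(400,400),interpolation=2)])[:,:,::-1])
E
```

```text
(no output)
```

View pics/p11.png

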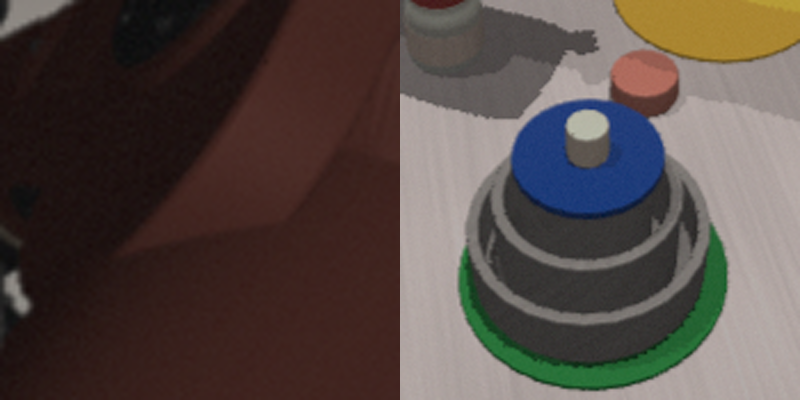

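The side crop shows the nest upright on the mat, with the lid level and closed at (588,155). The jar and the pink lick are standing normally.

{"name": "arm_command", "arguments": {
  "motion": [
    [5,0,0,0,0,0,0],
    [5,0,0,0,0,0,0],
    [5,0,0,0,0,0,0]
  ]
}}

```text
time_s: 36.45
tool_pos: [497.7, -235.1, 389.7]
tcp_rot: [-0.0, 0.708, 0.707, -0.0]
force: [0.2, -0.2, -0.6]
opening: 49.7
grasp_force: 0.0
```

```bash
python3 -c "
from station import env
print(env.hand_in())"
```

```text
the job is handed in; nothing more can be done
None
```

I built the nest on the green mat in the order asked (dish, pan, pot, then the lid seated on the pot), with the dish about 5 mm off the mat's centre, and handed it in at about 36 s; the hand-in gave no verdict.

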